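# Grommet tray into its catch

### The job

An awl has been left lying in the grommet tray's track. Pick it up and lay it flat in the tray's long bay, set down rather than dropped, then hook a fingertip behind the tray's far lip and drag the tray towards you along its runners until it snaps through the roller catch and sits fully home against the stop bar. The stop bar is adjustable and may be set anywhere in its slots, so finish by feel: pull gently, never with more than 15 N, then let go and leave the jar, the hook tool and the bumper strip where they are.

Things in the scene. Friction and masses are not known exactly. Their poses are not given: they have to be found in the camera images.
- track: Two straight aluminium runners screwed to the birch bench, 14 mm tall, inner faces 205 mm apart, reaching from x = -85 to +245 mm, open at the far end. Origin on the bench midway between them; the tray's centre is at x = -6 mm when home with the stop bar in mid-slot. x runs along the runners away from the catch (the tray is dragged to -x), y across, z up.
- stop_middle (a point): Middle of the stop face's adjusting range (top edge, 14 mm up; axes as track). Aluminium stop bar 190 mm wide across the near end, with a steel double roller catch behind its middle (46 mm wide, 29 tall). Bar and catch shift together on slotted feet: the true face is up to 18 mm nearer or farther along x, a different, unmeasured amount each time. The bar stops the tray hard.
- tray: Loose blue steel tray, 100 mm along the track (x) by 200 (y), 30 tall, 0.5 kg, on the bench between the runners with 2.5 mm play each side; sliding it takes 2 to 5 N. Origin under its centre at bench level; x points to its far wall, away from the catch. Walls and floor 3 mm thick, hemmed lip round the top, 4 mm tall, 6 wide, 1 mm proud outside. It starts 122 to 150 mm up the track.
- strike (a point): Centre of the steel strike's round head (10 mm wide, 10 tall, on a 4 mm neck) in front of the middle of the tray's near wall, 69 mm from the tray's centre. Pushing it between the sprung rollers takes some 5 to 6 N on top of sliding friction; this begins 10 mm before the tray is home and fades 3 mm before home, whence the rollers help the tray in and hold it.
- far_lip (a point): Middle of the outer edge of the tray's far lip, at its top: 51 mm from the tray's centre along x, 30 mm above the bench; axes as the tray's. The bench behind it is free.
- long_bay (a point): Middle of the floor of the tray's long empty bay (94 mm along x, 90 between the lips, by 151 mm along y), 3 mm above the bench; axes as the tray's. A 23 mm tall steel divider at its +y end parts it from a small bay of grommet plugs.
- awl_handle (a point): Middle of the awl's handle, 12 mm above its underside. Loose awl, 70 g, lying across the track between catch and tray. Dark wooden handle 70 mm long, 24 by 24 mm with rounded edges, then brass ferrule and tapered steel blade; point 83 mm from here, butt 35 mm from here (118 mm in all). x points along the awl to its point, z up.
- jar: Loose brown glass jar of plugs with a black screw lid, 62 mm across, 85 mm tall, standing to the right of the track. Origin under its centre. Leave alone.
- hook_tool: Loose hook tool, orange handle 95 by 22 by 20 mm and a steel hook, about 180 mm long along x, lying to the right of the track. Origin at bench level, 40 mm from the handle's middle towards the hook. Leave alone.
- bumper_strip: Loose curved red plastic bumper strip, about 200 mm long along x, 12 mm tall, lying to the left of the track. Origin at the middle of its curve, at bench level. Leave alone.
- vise: Fixed small green cast-iron vise left of the track, 130 mm tall, foot 150 mm across, jaws gripping a carbon racquet throat that rises to 300 mm and is 180 mm wide along y. Origin under the middle of its foot. Keep clear of it.
Not all that is in view belongs to the job. Several things have the shape of the tray; the one meant has the colours described above.

How it is judged (in metres and radians):
On the way, in this order (a step that is already met when the one before it is completed fails the run):
1. the awl lies flat in the tray's long bay, let go (z of awl_handle in the frame of tray between 0.009 and 0.021 m and x of awl_handle in the frame of tray between -0.04 and 0.04 m and y of awl_handle in the frame of tray between -0.09 and 0.05 m and angle between awl_handle's own x axis and vertical between 1.42 and 1.72 rad and contact force between the fingers and awl below 0.1 N), for 0.3 s.
2. a fingertip behind the tray's far lip pulls the tray (contact force between the fingers and tray above 1 N and x of the grasp point in the frame of tray above 0.04 m and distance of tray from where it was at the start of the episode above 0.01 m), for 0.1 s.
3. the tray is through the catch and home against the stop bar (horizontal distance between tray_c0 and catch_c0 below 0.0097 m and angle between tray's own z axis and vertical below 0.05 rad), for 0.2 s.
At the end, for the whole second after the job is handed in: The tray is through the catch and home: its near wall within 2 mm of the stop bar, level; the awl lies flat in the tray's long bay; everything is released and at rest (all of step 1 and all of step 3 and linear speed of each of tray, awl below 0.01 m/s); the robot touches nothing.
It fails at once if the fingers push or pull the tray with more than 15 N (contact force between the fingers and tray above 15 N).
It fails at once if the awl is dropped (falls freely more than about 25 mm) (contact force between the fingers and awl below 0.05 N and linear speed of awl above 0.7 m/s).
It fails at once if the jar is tipped (angle between jar's own z axis and vertical above 0.25 rad).
It fails at once if the jar, the hook tool or the bumper strip is moved more than 15 mm (distance of any of jar, hook_tool, bumper_strip from where it was at the start of the episode above 0.015 m).
It also fails if it takes over 72 s, if anything falls off the work surface, if the arm or the gripper's body presses on something with over 40 N, if the wrist force passes 120 N, or if a joint passes its speed limit or range.

### The arm

A 6-joint arm with a two-finger parallel gripper is mounted at the origin on the work surface. World frame = base frame: x ahead of the robot, y to its left, z up, the work surface at z = 0. Lengths are in m, angles in degrees, forces in N, time in s.
With the tool pointing down it reaches from about 0.325 to 0.775 m from the base axis. Payload 5.5 kg.
Tool frame: the origin (TCP) lies midway between the tips of the shut fingers; the grasp point (between the pads) lies 19 mm behind it (tcp_to_grasp is the distance from the TCP to the grasp point, in m); z points along the fingers, y is the line along which they close (so a half turn about z gives the same grasp; the last joint's range is limited). The gripper opens to 88 mm and grips with 3 to 60 N. Pads are 20 mm wide; open, the fingers measure 115 mm over their backs; the gripper's body (75 mm by 178 mm) begins 61 mm behind the grasp point.
Start: joints at [60.12, 5.22, 70.514, -0, 104.267, -3.249], TCP at [0.269, 0.536, 0.223] pointing down, gripper open.
Joint ranges: [-164.24, 164.24], [-49.07, 125.15], [9.68, 141.18], [-86.29, 266.29], [3.28, 154.24], [-151.56, 151.56]. Speed limits (degrees/s): [147.25, 147.25, 172.46, 180, 180, 180].

### API

Orientations are given as [roll, pitch, yaw] about the fixed x, y, z axes, in that order (R = Rz(yaw) Ry(pitch) Rx(roll)).
In Python, from plant import observe, read_camera, calibration, hand_in, tcp_to_grasp gives the robot as it stands.
- The arm moves only by the tool servo_tool, never from a script. Its argument "rows" is a list of rows, each a list of 7 numbers: the turn, a rotation vector about the tool's x, y, z in degrees, then the shift along the tool's x, y, z in m, then the finger opening in m, from 0 to 0.0878. A call has 1 to 8 rows; each row is the pose to reach, as a shift and turn from the pose commanded when the call began, along the tool's axes at that moment; what a row does not reach only later rows make up. A row lasts 1/12 s, in which the tool goes at most 41.7 mm and 7.16 degrees, less where a joint would pass 70% of its speed; a pose out of reach is approached as far as the arm can. A call with a gripper value outside its range is refused whole. The fingers move at their own pace and stop on an object; "grip_force" is the grip in N (left out, the last holds). Time passes only in rows, so rows that repeat a pose let the fingers close. It gives the time, the measured TCP pose, the force, the opening and the grip force at its end, in the units of the state.
- observe(): the state, without advancing time (a new reading comes with each control period).
- read_camera(name): name is "side" or "top" or "wrist"; returns the picture (400x640x3 uint8, red, green, blue); there is no depth.
- calibration(name): a dict with "fx", "fy", "cx", "cy" (pixels), "world_from_camera" (4x4, takes a point from camera to world coordinates). Camera axes: x right, y up, looking along -z (the intrinsics and any distortion apply to the point x, -y, -z); pixel columns grow to the right and rows downward; lengths in m; the calibration is good to about 2 mm. A picture is of the moment at which its call begins: read the wrist's pose just before it. calibration takes no time and is no camera call; for the wrist camera it gives the pose at the moment of the call.
- hand_in(): hands the job in; it is judged then, once.
The state is a dict: "time_s": time; "qpos": joint angles; "dq": joint speeds; "effort": joint torques, N m; "position": TCP position; "orientation": TCP orientation; "ft_force": force on the tool from outside, world axes, zero at the start; "torque": the same for the moment, N m; "grip_width": opening from 0.0 (shut) to 1.0 (fully open); "grasp_force": force on a finger pad.
Only numpy, scipy, OpenCV 4.12 (cv2) and the standard library are available. Lean on these libraries where they do the work, as an engineer would, in place of code of your own. Each camera call takes 0.05 s, during which the arm holds its last target. There are 200 camera calls.

## Working session

There is one attempt and no reset: what is moved stays moved. The work goes in short steps, Python scripts to look and compute and a tool call to move; the robot and the scene stay as the last step left them, time stands still between calls to the robot, and variables do not carry over. Pictures are saved under pics/ and viewed, at most 10 in all, crops included, and the job is handed in when it is done.

Besides the shell and the picture viewer there is one more tool, called after "Request:" by a JSON object that holds its "api" and its "payload". servo_tool: Moves the arm, as the interface text tells. Its arguments: {"type":"object","properties":{"rows":{"type":"array"},"grip_force":{"type":"number"}},"required":["rows"]}

```bash
mkdir -p pics; ls; cat > h.py <<'E'
import numpy as np, cv2
from plant import observe, read_camera, calibration, hand_in, tcp_to_grasp
from scipy.spatial.transform import Rotation as R
def save(n,im): cv2.imwrite('pics/'+n+'.png',cv2.cvtColor(im,cv2.COLOR_RGB2BGR))
def ray(c,u,v,z):
    d=np.array([(u-c['cx'])/c['fx'],-(v-c['cy'])/c['fy'],-1]);M=np.array(c['world_from_camera'])
    d=M[:3,:3]@d;o=M[:3,3];return o+d*(z-o[2])/d[2]
def pix(c,p):
    M=np.linalg.inv(np.array(c['world_from_camera']));q=M[:3,:3]@np.array(p)+M[:3,3]
    return c['cx']-c['fx']*q[0]/q[2], c['cy']+c['fy']*q[1]/q[2]
def st():
    s=observe();print(s['time_s'],np.round(s['position'],4),np.round(s['orientation'],2),np.round(s['ft_force'],2),s['grip_width'],s['grasp_force']);return s
E
python3 - <<'E'
from h import *
print(st(),tcp_to_grasp)
for n in('top','side'):
    print(calibration(n)); save(n+'0',read_camera(n))
E
```

```text
pics
0.0 [0.2688 0.5361 0.2215] [-179.89   -0.    153.37] [ 0.8  -0.2  -0.25] 1.001138181833738 0.0
{'time_s': 0.0, 'qpos': array([ 6.01197462e+01,  5.26196984e+00,  7.05821933e+01, -1.67597111e-03,
        1.04267751e+02, -3.25037149e+00]), 'dq': array([-0.02168948,  0.0556496 ,  0.06022526,  0.01703376,  0.05243173,
       -0.07092762]), 'effort': array([-4.26694029e-06, -4.46441710e+01, -4.06458092e+01,  6.97382586e-02,
        2.92272650e-02, -1.32664982e-04]), 'position': array([0.26880753, 0.53607098, 0.2215157 ]), 'orientation': array([-1.79888174e+02, -4.72296815e-03,  1.53369702e+02]), 'ft_force': array([ 0.79994806, -0.19506323, -0.25085904]), 'torque': array([ 0.00422838, -0.01145938, -0.02495584]), 'grasp_force': 0.0, 'grip_width': 1.001138181833738} 0.0187
{'fx': 425.69108335425074, 'fy': 425.69108335425074, 'cx': 324.6263339311392, 'cy': 196.26323002326805, 'world_from_camera': array([[ 0.13279565,  0.96902124, -0.20823823,  0.3837668 ],
       [-0.99114183,  0.12945325, -0.02966015,  0.03979932],
       [-0.0017842 ,  0.21033236,  0.97762831,  0.96541544],
       [ 0.        ,  0.        ,  0.        ,  1.        ]])}
{'fx': 370.1694394571904, 'fy': 370.1694394571904, 'cx': 320.1888158831574, 'cy': 203.720377240825, 'world_from_camera': array([[ 0.74038712,  0.34036412, -0.57963711,  0.07336826],
       [-0.67216362,  0.38104071, -0.634826  , -0.49712105],
       [ 0.00479335,  0.85962797,  0.51089801,  0.50354449],
       [ 0.        ,  0.        ,  0.        ,  1.        ]])}
```

View pics/top0.png

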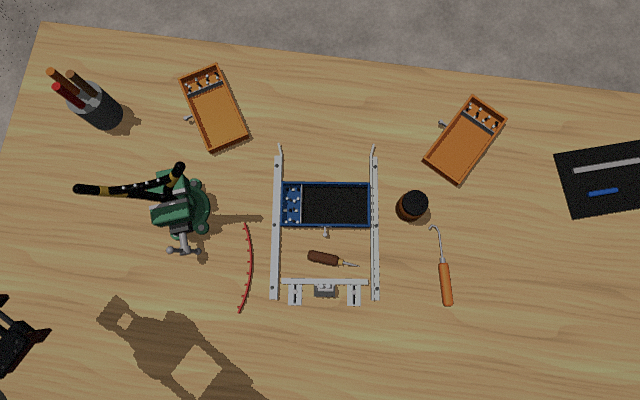

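View pics/side0.png

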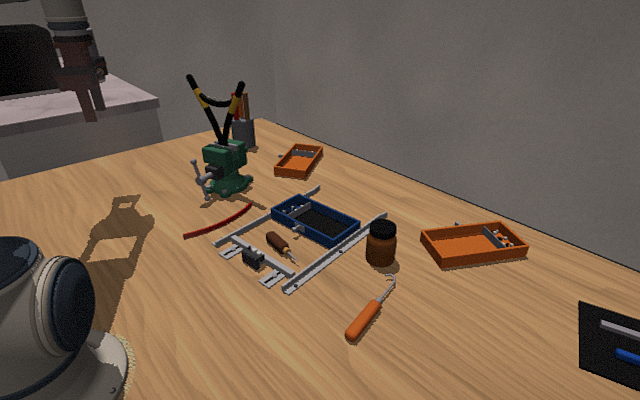

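The top view shows three tray shapes: orange ones at (214,108) and (465,140), and a blue one at (326,205) between the runners. The blue one fits the description: steel blue, in the track, strike facing the catch. The awl lies at about (330,259) with its point to the right. I'll confirm in one enlarged crop.

```bash
python3 - <<'E'
from h import *
im=cv2.imread('pics/top0.png')[140:310,250:400]
cv2.imwrite('pics/crop.png',cv2.resize(im,None,fx=3.5,fy=3.5,interpolation=cv2.INTER_CUBIC))
E
```

```text
(no output)
```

View pics/crop.png

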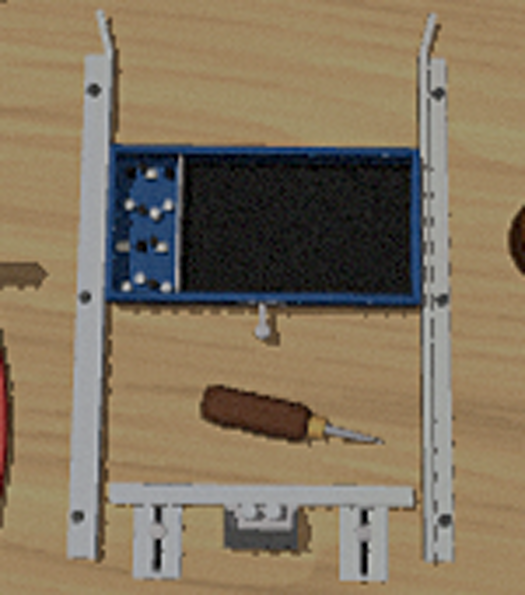

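The crop confirms it: blue tray with dark empty bay to the right (-y), grommet bay to the left, and strike toward the catch. Awl butt is at crop (202,399), point at (381,441).

```bash
python3 - <<'E'
from h import *
c=calibration('top')
f=lambda u,v,z:ray(c,250+u/3.5,140+v/3.5,z)
T=[f(*p,.03) for p in[(107,147),(420,150),(421,303),(105,300)]]
print(np.round(T,4)); ct=np.mean(T,0)
ay=(T[0]-T[1]+T[3]-T[2]);print('tray',ct,'yaw',np.degrees(np.arctan2(-ay[0],ay[1])))
L=[f(112,70,.014),f(102,550,.014)];Rr=[f(419,70,.014),f(425,550,.014)]
print('rail',np.round(L+Rr,4),[np.degrees(np.arctan2(*(a[0]-a[1])[[1,0]])) for a in(L,Rr)])
print('bar',f(110,486,.014),f(414,490,.014))
a,b,h=f(202,398,.012),f(381,441,.01),f(310,429,.012)
print('awl',a,b,h,np.linalg.norm(a-b),'yaw',np.degrees(np.arctan2(*(b-a)[[1,0]])),'mid',(a+h)/2,a+(b-a)*35/118)
g=lambda u,v,z:ray(c,u,v,z)
print('strike',f(263,332,.012))
print('jar',g(412,200,.085),'hook',g(447,285,.01),g(432,227,.01),'bumper',g(250,265,.01),'vise',g(180,220,.0),g(205,205,0),'racq tips',g(180,167,.3),g(76,189,.3))
s=observe();print(R.from_euler('xyz',s['orientation'],degrees=True).as_matrix().round(3))
E
```

```text
[[ 0.6025  0.1714  0.03  ]
 [ 0.6274 -0.0295  0.03  ]
 [ 0.5284 -0.0411  0.03  ]
 [ 0.5038  0.1573  0.03  ]]
tray [0.56551923 0.06454632 0.03      ] yaw 7.054168018158799
rail [[ 0.6589  0.1786  0.014 ]
 [ 0.3508  0.1369  0.014 ]
 [ 0.6859 -0.0239  0.014 ]
 [ 0.3775 -0.062   0.014 ]] [np.float64(7.69236146963407), np.float64(7.042235239783173)]
bar [0.39007374 0.13801999 0.014     ] [ 0.41293311 -0.05117735  0.014     ]
awl [0.45218135 0.0886724  0.012     ] [ 0.44056103 -0.02744874  0.01      ] [0.44193502 0.0181232  0.012     ] 0.11671825699753809 yaw -95.7146037264208 mid [0.44705819 0.0533978  0.012     ] [0.44873465 0.05422969 0.01140678]
strike [0.49907796 0.05579423 0.012     ]
jar [ 0.58772258 -0.11736185  0.085     ] hook [ 0.42529081 -0.22406445  0.01      ] [ 0.54898758 -0.18113453  0.01      ] bumper [0.41068253 0.21222812 0.01      ] vise [0.49028071 0.39049964 0.        ] [0.53233273 0.34034036 0.        ] racq tips [0.54258146 0.29923858 0.3       ] [0.48444251 0.45747933 0.3       ]
[[-0.894  0.448 -0.001]
 [ 0.448  0.894 -0.001]
 [ 0.    -0.002 -1.   ]]
```

Request:
{"api": "servo_tool", "payload": {"rows": [[0,0,6,-0.022,-0.033,0,0.05],[0,0,12,-0.044,-0.065,0,0.05],[0,0,18,-0.066,-0.098,0,0.05],[0,0,24,-0.088,-0.13,0,0.05],[0,0,30,-0.11,-0.163,0,0.05],[0,0,36,-0.133,-0.197,0,0.05],[0,0,42,-0.133,-0.197,0,0.05],[0,0,45,-0.133,-0.197,0,0.05]], "grip_force": 15}}

```text
time_s: 0.77
position: [0.3, 0.2987, 0.2228]
orientation: [179.9, -0.0, 107.8]
ft_force: [-0.2, 0.3, -0.6]
grip_width: 0.568
grasp_force: 0.0
```

```bash
cat >> h.py <<'E'
def plan(x,y,z,yaw):
    s=st();r=R.from_euler('xyz',s['orientation'],degrees=True);t=R.from_euler('xyz',[180,0,yaw],degrees=True)
    print('turn',np.round((r.inv()*t).as_rotvec(degrees=True),1),'shift',np.round(r.inv().apply(np.array([x,y,z])-s['position']),4))
E
python3 -c "
from h import *
plan(.447,.04,.16,84.3)"
```

```text
0.7667 [0.3    0.2987 0.2228] [ 1.7994e+02 -1.0000e-02  1.0785e+02] [-0.15  0.27 -0.61] 0.5684907251027604 0.0
turn [ 0.1 -0.  23.5] shift [-0.2913  0.0606  0.0628]
```

Request:
{"api": "servo_tool", "payload": {"rows": [[0,0,3,-0.037,0.008,0.0,0.05],[0,0,6,-0.073,0.016,0,0.05],[0,0,9,-0.11,0.024,0.01,0.05],[0,0,12,-0.147,0.032,0.02,0.05],[0,0,15,-0.184,0.04,0.03,0.05],[0,0,18,-0.221,0.048,0.04,0.05],[0,0,21,-0.256,0.055,0.05,0.05],[0,0,23.5,-0.291,0.061,0.063,0.05]]}}

```text
time_s: 1.43
position: [0.4498, 0.0418, 0.1594]
orientation: [180.0, -0.0, 84.7]
ft_force: [0.2, 1.9, -0.5]
grip_width: 0.571
grasp_force: 0.0
```

Request:
{"api": "servo_tool", "payload": {"rows": [[0,0,0,0,0,0,0.05],[0,0,0,0,0,0,0.05]]}}

```text
time_s: 1.6
position: [0.4487, 0.0423, 0.1581]
orientation: [-179.8, 0.0, 84.7]
ft_force: [-0.1, 0.4, 0.2]
grip_width: 0.57
grasp_force: 0.0
```

```bash
python3 - <<'E'
from h import *
st();c=calibration('wrist');np.save('cw',np.array(c['world_from_camera']));print(c)
save('wrist1',read_camera('wrist'))
E
```

```text
1.6 [0.4487 0.0423 0.1581] [-1.798e+02  1.000e-02  8.467e+01] [-0.12  0.43  0.24] 0.5703832145220246 0.0
{'fx': 345.52976150308353, 'fy': 345.52976150308353, 'cx': 316.43469360044713, 'cy': 203.13900987132757, 'world_from_camera': array([[ 0.99574818,  0.08684023,  0.03073002,  0.45672228],
       [-0.09202332,  0.95280067,  0.289314  ,  0.12102881],
       [-0.00415549, -0.29091177,  0.95674086,  0.31960928],
       [ 0.        ,  0.        ,  0.        ,  1.        ]])}
```

View pics/wrist1.png

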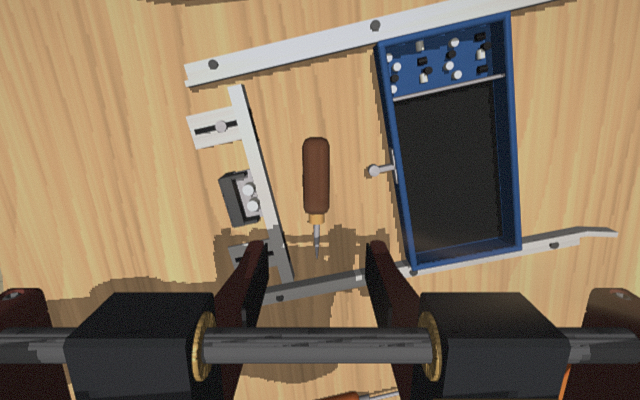

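The wrist view shows the awl vertical in the image, with butt (316,138), handle end (316,214) and point (317,257). The tray lip corners are (377,46), (509,14), (521,248) and (413,272). The stop bar's far edge runs from (241,85) to (293,278).

```bash
python3 - <<'E'
from h import *
c=calibration('wrist');f=lambda u,v,z:ray(c,u,v,z)
a,h,b=f(316,138,.015),f(316,214,.012),f(317,257,.01)
print('awl',a,h,b,np.linalg.norm(a-b),np.degrees(np.arctan2(*(b-a)[[1,0]])));m=a+(b-a)*35/118;print(m,(a+h)/2)
T=np.array([f(*p,.03) for p in[(509,14),(521,248),(413,272),(377,46)]]);print(T.round(4),T.mean(0))
ay=T[0]-T[1]+T[3]-T[2];print('yaw',np.degrees(np.arctan2(-ay[0],ay[1])))
print('bar',f(243,85,.014),f(293,278,.014))
print('strike',f(373,171,.012))
plan(*((a+h)/2)[:2],.05,84.3)
E
```

```text
awl [0.45218352 0.08915902 0.015     ] [0.44576152 0.0183189  0.012     ] [ 0.44264283 -0.0270026   0.01      ] 0.11665996194930225 -94.6953300333074
[0.44935366 0.05470431 0.01351695] [0.44897252 0.05373896 0.0135    ]
[[ 0.6054  0.1697  0.03  ]
 [ 0.63   -0.0249  0.03  ]
 [ 0.5315 -0.0407  0.03  ]
 [ 0.5056  0.1565  0.03  ]] [0.56814463 0.06514706 0.03      ]
yaw 7.340958953464174
bar [0.39501514 0.13840727 0.014     ] [ 0.41704035 -0.04575259  0.014     ]
strike [0.50099466 0.05472425 0.012     ]
1.65 [0.4488 0.0435 0.159 ] [-1.799e+02 -2.000e-02  8.480e+01] [-0.5  -1.02  0.14] 0.5676570791528218 0.0
turn [-0.1 -0.   0.5] shift [ 0.0102 -0.0005  0.109 ]
```

Request:
{"api": "servo_tool", "payload": {"rows": [[0,0,0,0.009,0,0.03,0.04],[0,0,0,0.009,0,0.06,0.04],[0,0,0,0.009,0,0.09,0.04],[0,0,0,0.009,0,0.115,0.04],[0,0,0,0.009,0,0.135,0.04],[0,0,0,0.009,0,0.146,0.04],[0,0,0,0.009,0,0.152,0.04],[0,0,0,0.009,0,0.152,0.04]]}}

```text
time_s: 2.32
position: [0.4494, 0.0535, 0.0073]
orientation: [-179.9, -0.0, 85.0]
ft_force: [-0.0, -0.1, 0.2]
grip_width: 0.456
grasp_force: 0.0
```

Request:
{"api": "servo_tool", "payload": {"rows": [[0,0,0,0,0,0,0.02],[0,0,0,0,0,0,0.015],[0,0,0,0,0,0,0.015],[0,0,0,0,0,0,0.015],[0,0,0,0,0,0,0.015]]}}

```text
time_s: 2.73
position: [0.451, 0.0528, 0.0093]
orientation: [179.9, -0.0, 84.9]
ft_force: [-1.2, 1.1, 7.0]
grip_width: 0.27
grasp_force: 15.0
```

Request:
{"api": "servo_tool", "payload": {"rows": [[0,0,0,0,0,-0.01,0.015],[0,0,0,0,0,-0.03,0.015],[0,0,0,0,0,-0.05,0.015],[0,0,0,0,0,-0.07,0.015],[0,0,0,0,0,-0.08,0.015],[0,0,0,0,0,-0.08,0.015]]}}

```text
time_s: 3.23
position: [0.4515, 0.0526, 0.0908]
orientation: [179.7, -0.0, 84.9]
ft_force: [0.4, -0.3, 1.0]
grip_width: 0.274
grasp_force: 15.0
```

```bash
python3 -c "
from h import *
plan(.567,.065,.075,97.3)"
```

```text
3.2333 [0.4515 0.0526 0.0908] [ 1.7971e+02 -3.0000e-02  8.4860e+01] [ 0.36 -0.28  0.97] 0.27380019600362926 14.99847024679184
turn [  0.3  -0.  -12.4] shift [0.0227 0.1139 0.0164]
```

Request:
{"api": "servo_tool", "payload": {"rows": [[0,0,-2,0.004,0.02,0,0.015],[0,0,-4,0.008,0.04,0,0.015],[0,0,-6,0.012,0.06,0,0.015],[0,0,-8,0.016,0.08,0.005,0.015],[0,0,-10,0.019,0.097,0.01,0.015],[0,0,-12,0.022,0.11,0.015,0.015],[0,0,-12.4,0.023,0.114,0.016,0.015],[0,0,-12.4,0.023,0.114,0.016,0.015]]}}

```text
time_s: 3.9
position: [0.565, 0.0653, 0.0695]
orientation: [-179.8, -0.0, 97.2]
ft_force: [-0.6, -0.3, -0.6]
grip_width: 0.269
grasp_force: 15.0
```

```bash
python3 - <<'E'
from h import *
st();save('wrist2',read_camera('wrist'))
E
```

```text
3.9 [0.565  0.0653 0.0695] [-1.798e+02 -1.000e-02  9.724e+01] [-0.57 -0.34 -0.63] 0.2685924163765644 14.998377710580826
```

View pics/wrist2.png

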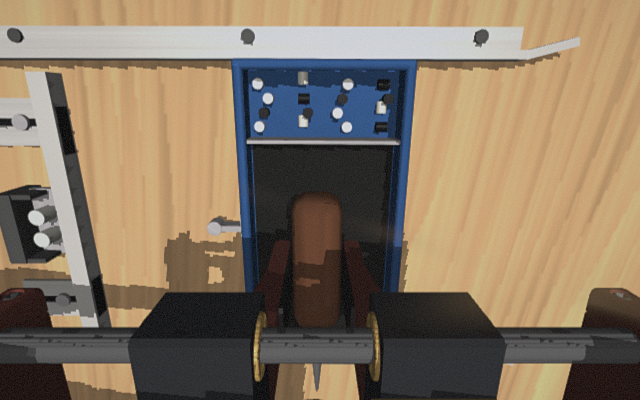

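The wrist view shows the awl held at (317,260), centred in the bay between the tray walls at columns 245 and 400, with the butt well short of the divider at row 142.

Request:
{"api": "servo_tool", "payload": {"rows": [[0,0,0,0,0,0.012,0.015],[0,0,0,0,0,0.024,0.015],[0,0,0,0,0,0.036,0.015],[0,0,0,0,0,0.046,0.015],[0,0,0,0,0,0.053,0.015],[0,0,0,0,0,0.057,0.015],[0,0,0,0,0,0.057,0.015]]}}

```text
time_s: 4.53
position: [0.5648, 0.0653, 0.0133]
orientation: [-179.9, -0.0, 97.3]
ft_force: [0.3, -0.4, -0.7]
grip_width: 0.274
grasp_force: 15.0
```

Request:
{"api": "servo_tool", "payload": {"rows": [[0,0,0,0,0,0.002,0.015],[0,0,0,0,0,0.002,0.015]]}}

```text
time_s: 4.7
position: [0.5658, 0.0654, 0.0129]
orientation: [180.0, 0.0, 97.3]
ft_force: [0.0, 0.0, -0.4]
grip_width: 0.271
grasp_force: 15.0
```

Request:
{"api": "servo_tool", "payload": {"rows": [[0,0,0,0,0,0.0015,0.015],[0,0,0,0,0,0.0015,0.015]]}}

```text
time_s: 4.87
position: [0.5661, 0.0654, 0.0123]
orientation: [179.9, 0.0, 97.3]
ft_force: [-0.6, -0.5, 2.9]
grip_width: 0.268
grasp_force: 15.0
```

Request:
{"api": "servo_tool", "payload": {"rows": [[0,0,0,0,0,0.0015,0.015],[0,0,0,0,0,0.0015,0.015]]}}

```text
time_s: 5.03
position: [0.5662, 0.0654, 0.0122]
orientation: [179.9, 0.0, 97.3]
ft_force: [-4.8, -0.7, 10.0]
grip_width: 0.27
grasp_force: 15.0
```

Request:
{"api": "servo_tool", "payload": {"rows": [[0,0,0,0,0,-0.002,0.015],[0,0,0,0,0,-0.002,0.015],[0,0,0,0,0,-0.002,0.028],[0,0,0,0,0,-0.002,0.034],[0,0,0,0,0,-0.002,0.038],[0,0,0,0,0,-0.002,0.038],[0,0,0,0,0,-0.002,0.038]]}}

```text
time_s: 5.62
position: [0.5655, 0.0654, 0.0115]
orientation: [-180.0, -0.0, 97.3]
ft_force: [-0.7, 0.4, 0.2]
grip_width: 0.433
grasp_force: 0.0
```

Request:
{"api": "servo_tool", "payload": {"rows": [[0,0,0,0,0,-0.01,0.038],[0,0,0,0,0,-0.03,0.038],[0,0,0,0,0,-0.05,0.038],[0,0,0,0,0,-0.07,0.038],[0,0,0,0,0,-0.09,0.038],[0,0,0,0,0,-0.1,0.038],[0,0,0,0,0,-0.1,0.01],[0,0,0,0,0,-0.1,0.0]]}}

```text
time_s: 6.28
position: [0.5658, 0.0654, 0.112]
orientation: [179.9, 0.0, 97.3]
ft_force: [0.7, 1.3, 0.2]
grip_width: 0.32
grasp_force: 0.0
```

Request:
{"api": "servo_tool", "payload": {"rows": [[0,0,0,0,0.03,0,0.0],[0,0,0,0,0.06,0,0.0],[0,0,0,0,0.09,0,0.0],[0,0,0,0,0.1,0,0.0],[0,0,0,0,0.1,0,0.0]]}}

```text
time_s: 6.7
position: [0.6652, 0.0781, 0.1079]
orientation: [-179.7, -0.0, 97.3]
ft_force: [0.2, 0.0, -0.4]
grip_width: 0.004
grasp_force: 0.0
```

```bash
python3 - <<'E'
from h import *
st();save('wrist3',read_camera('wrist'))
E
```

```text
6.7 [0.6652 0.0781 0.1079] [-1.7975e+02 -1.0000e-02  9.7270e+01] [ 0.25  0.   -0.42] 0.004193608268152451 0.0
```

View pics/wrist3.png

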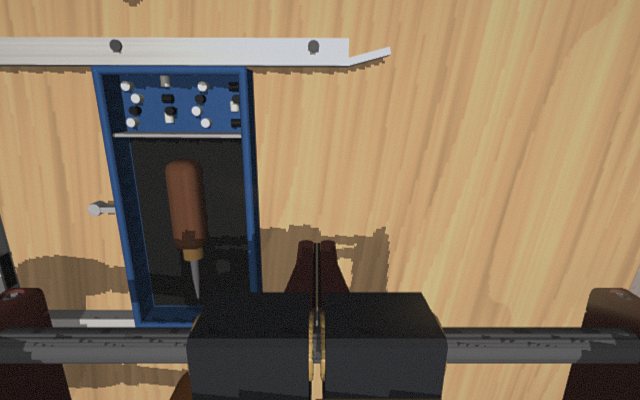

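The wrist view shows the awl released and flat in the bay, with its handle at (184,205) and point at about (197,300). The shut fingers at (317,250) are clear behind the far lip at column 255.

Request:
{"api": "servo_tool", "payload": {"rows": [[0,0,0,0,0,0.02,0.0],[0,0,0,0,0,0.04,0.0],[0,0,0,0,0,0.06,0.0],[0,0,0,0,0,0.08,0.0],[0,0,0,0,0,0.09,0.0],[0,0,0,0,0,0.094,0.0],[0,0,0,0,0,0.094,0.0]]}}

```text
time_s: 7.33
position: [0.6634, 0.0779, 0.0164]
orientation: [-179.9, -0.0, 97.3]
ft_force: [-0.4, -0.4, 0.4]
grip_width: 0.002
grasp_force: 0.0
```

```bash
python3 - <<'E'
from h import *
c=calibration('wrist');M=np.array(c['world_from_camera']);M[2,3]+=.094;c['world_from_camera']=M
f=lambda u,v,z:ray(c,u,v,z)
st();e=[f(245,67,.03),f(258,305,.03)];print(e,'awl',f(184,205,.026))
E
```

```text
7.3333 [0.6634 0.0779 0.0164] [-1.7986e+02 -1.0000e-02  9.7270e+01] [-0.37 -0.44  0.37] 0.002091290311018438 0.0
[array([0.60415469, 0.1697426 , 0.03      ]), array([ 0.62663296, -0.00754029,  0.03      ])] awl [0.5646599  0.06809649 0.026     ]
```

Request:
{"api": "servo_tool", "payload": {"rows": [[0,0,0,0,-0.006,0,0.0],[0,0,0,0,-0.012,0,0.0],[0,0,0,0,-0.018,0,0.0],[0,0,0,0,-0.022,0,0.0],[0,0,0,0,-0.025,0,0.0],[0,0,0,0,-0.028,0,0.0],[0,0,0,0,-0.031,0,0.0],[0,0,0,0,-0.034,0,0.0]]}}

```text
time_s: 8.0
position: [0.6308, 0.0737, 0.0177]
orientation: [180.0, 0.0, 97.3]
ft_force: [0.4, 0.6, 0.0]
grip_width: 0.004
grasp_force: 0.0
```

Request:
{"api": "servo_tool", "payload": {"rows": [[0,0,0,0,-0.002,0,0.0],[0,0,0,0,-0.004,0,0.0],[0,0,0,0,-0.006,0,0.0],[0,0,0,0,-0.008,0,0.0],[0,0,0,0,-0.01,0,0.0],[0,0,0,0,-0.012,0,0.0]]}}

```text
time_s: 8.5
position: [0.6191, 0.0722, 0.0177]
orientation: [180.0, -0.0, 97.3]
ft_force: [2.3, 0.5, -1.4]
grip_width: 0.008
grasp_force: 1.2
```

Request:
{"api": "servo_tool", "payload": {"rows": [[0,0,0,0,-0.003,0,0.0],[0,0,0,0,-0.007,0,0.0],[0,0,0,0,-0.012,0,0.0],[0,0,0,0,-0.017,0,0.0],[0,0,0,0,-0.022,0,0.0],[0,0,0,0,-0.027,0,0.0],[0,0,0,0,-0.031,0,0.0],[0,0,0,0,-0.034,0,0.0]]}}

```text
time_s: 9.17
position: [0.5848, 0.0678, 0.0176]
orientation: [-180.0, -0.0, 97.3]
ft_force: [2.8, -0.6, -1.7]
grip_width: 0.005
grasp_force: 1.2
```

Request:
{"api": "servo_tool", "payload": {"rows": [[0,0,0,0,-0.003,0,0.0],[0,0,0,0,-0.006,0,0.0],[0,0,0,0,-0.01,0,0.0],[0,0,0,0,-0.014,0,0.0],[0,0,0,0,-0.018,0,0.0],[0,0,0,0,-0.022,0,0.0],[0,0,0,0,-0.026,0,0.0],[0,0,0,0,-0.029,0,0.0]]}}

```text
time_s: 9.83
position: [0.5561, 0.0642, 0.0176]
orientation: [-180.0, -0.0, 97.3]
ft_force: [2.2, 0.4, -1.3]
grip_width: 0.004
grasp_force: 1.2
```

Request:
{"api": "servo_tool", "payload": {"rows": [[0,0,0,0,-0.002,0,0.0],[0,0,0,0,-0.004,0,0.0],[0,0,0,0,-0.006,0,0.0],[0,0,0,0,-0.008,0,0.0],[0,0,0,0,-0.01,0,0.0],[0,0,0,0,-0.012,0,0.0],[0,0,0,0,-0.014,0,0.0],[0,0,0,0,-0.016,0,0.0]]}}

```text
time_s: 10.5
position: [0.5406, 0.0622, 0.0176]
orientation: [-180.0, 0.0, 97.3]
ft_force: [2.4, 0.8, -1.0]
grip_width: 0.007
grasp_force: 1.2
```

Request:
{"api": "servo_tool", "payload": {"rows": [[0,0,0,0,-0.0015,0,0.0],[0,0,0,0,-0.003,0,0.0],[0,0,0,0,-0.0045,0,0.0],[0,0,0,0,-0.006,0,0.0],[0,0,0,0,-0.007,0,0.0],[0,0,0,0,-0.008,0,0.0]]}}

```text
time_s: 11.0
position: [0.5327, 0.0612, 0.0176]
orientation: [180.0, 0.0, 97.3]
ft_force: [2.4, -0.4, -1.4]
grip_width: 0.006
grasp_force: 1.2
```

Request:
{"api": "servo_tool", "payload": {"rows": [[0,0,0,0,-0.001,0,0.0],[0,0,0,0,-0.002,0,0.0],[0,0,0,0,-0.003,0,0.0],[0,0,0,0,-0.004,0,0.0]]}}

```text
time_s: 11.33
position: [0.5288, 0.0606, 0.0176]
orientation: [180.0, 0.0, 97.3]
ft_force: [2.2, 0.0, -0.6]
grip_width: 0.009
grasp_force: 1.2
```

Request:
{"api": "servo_tool", "payload": {"rows": [[0,0,0,0,-0.001,0,0.0],[0,0,0,0,-0.002,0,0.0],[0,0,0,0,-0.003,0,0.0]]}}

```text
time_s: 11.58
position: [0.5258, 0.0603, 0.0176]
orientation: [-180.0, 0.0, 97.3]
ft_force: [2.4, -0.0, -0.6]
grip_width: 0.004
grasp_force: 1.2
```

Request:
{"api": "servo_tool", "payload": {"rows": [[0,0,0,0,-0.001,0,0.0],[0,0,0,0,-0.002,0,0.0],[0,0,0,0,-0.003,0,0.0]]}}

```text
time_s: 11.83
position: [0.5235, 0.06, 0.0178]
orientation: [179.9, -0.0, 97.3]
ft_force: [6.7, 0.8, -3.0]
grip_width: 0.007
grasp_force: 3.2
```

Request:
{"api": "servo_tool", "payload": {"rows": [[0,0,0,0,-0.001,0,0.0],[0,0,0,0,-0.002,0,0.0]]}}

```text
time_s: 12.0
position: [0.5219, 0.0598, 0.018]
orientation: [179.8, -0.0, 97.3]
ft_force: [6.3, 1.2, -2.8]
grip_width: 0.011
grasp_force: 3.2
```

The catch starts at about x = 0.5245, so home should be near 0.5145. I'll feel my way in.

Request:
{"api": "servo_tool", "payload": {"rows": [[0,0,0,0,-0.001,0,0.0],[0,0,0,0,-0.002,0,0.0]]}}

```text
time_s: 12.17
position: [0.5197, 0.0596, 0.0179]
orientation: [179.9, -0.0, 97.3]
ft_force: [5.4, 1.3, -2.6]
grip_width: 0.007
grasp_force: 2.5
```

Request:
{"api": "servo_tool", "payload": {"rows": [[0,0,0,0,-0.001,0,0.0],[0,0,0,0,-0.002,0,0.0]]}}

```text
time_s: 12.33
position: [0.517, 0.0592, 0.0177]
orientation: [180.0, -0.0, 97.3]
ft_force: [3.3, 1.0, -1.0]
grip_width: 0.008
grasp_force: 1.5
```

Request:
{"api": "servo_tool", "payload": {"rows": [[0,0,0,0,-0.0008,0,0.0],[0,0,0,0,-0.0015,0,0.0]]}}

```text
time_s: 12.5
position: [0.5149, 0.0589, 0.0176]
orientation: [-179.9, 0.0, 97.3]
ft_force: [0.6, 0.4, -0.8]
grip_width: 0.003
grasp_force: 0.3
```

Request:
{"api": "servo_tool", "payload": {"rows": [[0,0,0,0,-0.0008,0,0.0],[0,0,0,0,-0.0015,0,0.0]]}}

```text
time_s: 12.67
position: [0.5143, 0.059, 0.0178]
orientation: [179.9, -0.0, 97.3]
ft_force: [5.2, 1.4, -1.4]
grip_width: 0.007
grasp_force: 2.7
```

Request:
{"api": "servo_tool", "payload": {"rows": [[0,0,0,0,-0.0005,0,0.0],[0,0,0,0,-0.001,0,0.0]]}}

```text
time_s: 12.83
position: [0.5142, 0.059, 0.0181]
orientation: [179.8, -0.0, 97.3]
ft_force: [7.7, 2.3, -3.1]
grip_width: 0.006
grasp_force: 3.9
```

Position has stalled with the force rising, so it's on the hard stop. Backing off and lifting clear.

Request:
{"api": "servo_tool", "payload": {"rows": [[0,0,0,0,0,0,0.0],[0,0,0,0,0.003,0,0.0],[0,0,0,0,0.01,0,0.0],[0,0,0,0,0.02,0,0.0],[0,0,0,0,0.03,0,0.0],[0,0,0,0,0.035,0,0.0],[0,0,0,0,0.035,-0.02,0.0],[0,0,0,0,0.035,-0.05,0.0]]}}

```text
time_s: 13.5
position: [0.5453, 0.0629, 0.0639]
orientation: [-179.5, -0.0, 97.3]
ft_force: [0.9, -0.7, 0.7]
grip_width: 0.006
grasp_force: 0.0
```

Request:
{"api": "servo_tool", "payload": {"rows": [[0,0,0,0,0,-0.04,0.0],[0,0,0,0,0,-0.08,0.0],[0,0,0,0,0,-0.1,0.0],[0,0,0,0,0,-0.1,0.0],[0,0,0,0,0,-0.1,0.0]]}}

```text
time_s: 13.92
position: [0.5483, 0.0631, 0.1689]
orientation: [179.9, 0.0, 97.3]
ft_force: [0.6, 0.6, -1.3]
grip_width: 0.002
grasp_force: 0.0
```

```bash
python3 - <<'E'
from h import *
st();save('wrist4',read_camera('wrist'))
E
```

```text
13.9167 [0.5483 0.0631 0.1689] [1.7987e+02 2.0000e-02 9.7270e+01] [ 0.57  0.63 -1.35] 0.002233737868470392 0.0
```

View pics/wrist4.png

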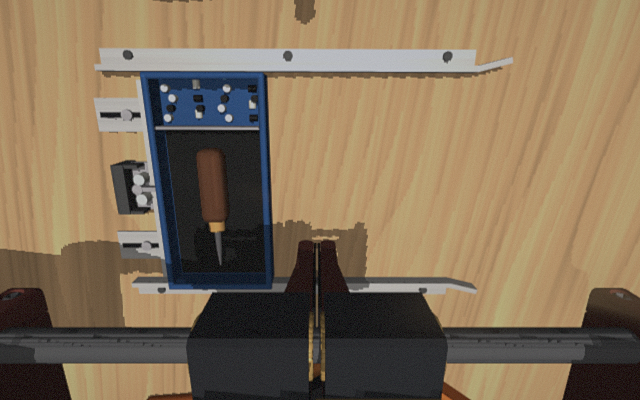

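The picture shows the tray's near wall against the stop bar at column 150. The strike is between the rollers at (142,188), the awl lies flat at (212,200), and the fingers are clear.

```bash
python3 -c "
from h import *
print(hand_in())"
```

```text
the job is handed in; nothing more can be done
None
```

I've handed the job in: the awl is lying flat in the tray's long bay and the tray is through the catch against the stop bar (the last measured pull was about 8 N), with the fingers clear and the jar, hook tool and bumper strip untouched; the hand-in gave no verdict.

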